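# Set the length gauge to its marked stop

### The job

Set the length gauge for the next panel: with the fingertips, press down the rubber pad in the middle of the slider to free its brake, keep it down while you push the slider along the rail until it meets the stop that carries the round disc, then let the pad come up. Do not grip the slider or force it along while its brake holds, and leave the other things on the table where they are.

Things in the scene. Friction and masses are not known exactly. Their poses are not given: they have to be found in the camera images.
- rail_mid (a point): middle of the top face of the gauge's aluminium rail, 32 mm above the table. The rail is 480 mm long and 60 mm wide, runs along this frame's y, and is fixed with its plywood base (120 x 500 x 12 mm) on the table; x points to the far side, z up
- carriage (a joint): position in m of the slider along the rail: its centre's y in the rail_mid frame, 0 at the middle, growing towards +y. The slider is an aluminium block 100 mm long (along the rail), 96 mm wide (across it), its upper face 56 mm above the table, with a steel calliper jaw 60 mm long standing out on the far (+x) side, 14 to 38 mm above the table. While the pad is up a brake holds it against about 10 N; with the pad down about 2 N moves it. It does not spring back
- pad_top (a point): centre of the top of the rubber press pad, 58 mm above the table when up. The pad, 58 mm (across the rail) x 62 mm (along it), fills the opening in the slider's middle and stands 2 mm proud of it; pressed, it sinks into the opening, whose edges can then also be pushed. It rides with the slider; axes as rail_mid. Shut fingertips fit well inside it
- press_pad (a joint): how far the pad is pressed down, in m: 0 up, 0.005 at its bottom stop. Spring: about 4 N presses it 1 mm, about 10 N holds it at the bottom; the brake is free from about 2 mm down; it comes up by itself and the brake holds again
- stop_disc_mid (a point): centre of the top of the marked stop's block, 58 mm above the table. A dark steel block, 60 mm across the rail, 24 mm along it, fixed on the rail near one end (either end); on it a thin post carries a flat round white plastic disc, 40 mm across, its top 91 mm above the table. The slider meets it when pad_top is 62 mm from this point along the rail; axes as rail_mid
- stop_plain_mid (a point): the same point of the other stop, fixed near the rail's other end: the same block without post and disc. Not the one wanted
- brush_jar: bystander, loose: black plastic jar 76 mm across, 95 mm tall, with brushes standing in it up to about 205 mm high; origin at the centre of its underside
- paint_bottle: bystander, loose: closed bottle 52 mm across, 120 mm tall; origin at the centre of its underside
- gel_jar: bystander, loose: closed jar 64 mm across, 60 mm tall; origin at the centre of its underside
- sanding_block: bystander, loose: cork block 50 x 90 x 35 mm tall (along its x, y, z); origin at the centre of its underside
- palette_knife: bystander, loose: spatula-like palette knife 200 mm long lying along its x, about 20 mm high; origin at its middle on the table
- relief_tile: bystander, loose: plaster tile 100 x 100 mm, about 18 mm high with its wavy relief; origin at the centre of its underside
- wax_tin: bystander, loose: flat round tin 60 mm across, 28 mm high; origin at the centre of its underside

How it is judged:
By the outcome, as a careful person would: the job done as asked, in the order asked, and still so for the second after the job is handed in, with the robot touching nothing.
It also fails if it takes over 38 s, if anything falls off the work surface, if the arm or the gripper's body presses on something with over 40 N, if the wrist force passes 120 N, or if a joint passes its speed limit or range.

### The arm

A 6-joint arm with a two-finger parallel gripper is mounted at the origin on the work surface. World frame = base frame: x ahead of the robot, y to its left, z up, the work surface at z = 0. Lengths are in m, angles in rad, forces in N, time in s.
With the tool pointing down it reaches from about 0.25 to 0.725 m from the base axis. Payload 4 kg.
Tool frame: the origin (TCP) lies midway between the tips of the shut fingers; the grasp point (between the pads) lies 19 mm behind it (bot.grip_point_offset is the distance from the TCP to the grasp point, in m); z points along the fingers, y is the line along which they close (so a half turn about z gives the same grasp; the last joint's range is limited). The gripper opens to 85 mm and grips with 20 to 120 N. Pads are 22 mm wide; open, the fingers measure 114 mm over their backs; the gripper's body (76 mm by 85 mm) begins 54 mm behind the grasp point. The pads swing forward as they close: fully open they stand 13 mm farther back than shut.
Start: joints at [1.108, 0.241, 0.005, 1.335, 0, 1.571], TCP at [0.223, 0.447, 0.231] pointing down, gripper open.
Joint ranges: [-2.72, 2.72], [-1.05, 1.87], [-1.09, 1.28], [-1.99, 2.15], [-1.42, 1.44], [-3.14, 3.14]. Speed limits (rad/s): [2.79, 2.79, 3.14, 3.14, 3.14, 3.14].

### API

Orientations are given as a unit quaternion [x, y, z, w].
In Python, from workcell import bot gives the robot as it stands.
- The arm moves only by the tool step_arm, never from a script. Its argument "targets" is text: rows parted by semicolons, each of 7 numbers parted by spaces: the opening, from -1 (shut) to 1 (fully open), so that 0 is half open, then the shift along the world's x, y, z normalised to -1 to 1, where 1 is 0.5 m, then the turn, a rotation vector about the world's x, y, z normalised to -1 to 1, where 1 is pi/4 rad. In form: gripper x y z wx wy wz; .... A call has 1 to 10 rows; each row is the pose to reach, as a shift and turn from the pose commanded when the call began; what a row does not reach only later rows make up. A row lasts 1/12 s, in which the tool goes at most 41.7 mm and 7.16 degrees, less where a joint would pass 70% of its speed; a pose out of reach is approached as far as the arm can. A call with a number of a shift or a turn outside -1 to 1 is refused whole. A call with a gripper value outside its range is refused whole. The fingers move at their own pace and stop on an object; the grip force is fixed at half the most. Time passes only in rows, so rows that repeat a pose let the fingers close. It gives the time, the measured TCP pose, the force, the opening and the grip force at its end, in the units of the state.
- bot.get_obs(): the state, without advancing time (a new reading comes with each control period).
- bot.camera(name): name is "side" or "top" or "wrist"; returns the picture (480x640x3 uint8, red, green, blue); there is no depth.
- bot.camera_info(name): a dict with "vertical_fov" (degrees; the focal length in pixels is half the picture's height over the tangent of half this angle, whatever the lens; pixels are square), "cx", "cy" (the principal point, pixels), "pose" (4x4, takes a point from camera to world coordinates). Camera axes: x right, y up, looking along -z (the intrinsics and any distortion apply to the point x, -y, -z); pixel columns grow to the right and rows downward; lengths in m; the calibration is good to about 2 mm. A picture is of the moment at which its call begins: read the wrist's pose just before it. camera_info takes no time and is no camera call; for the wrist camera it gives the pose at the moment of the call.
- bot.job_done(): hands the job in; it is judged then, once.
The state is a dict: "clock": time; "joint_pos": joint angles; "joint_vel": joint speeds; "tau": joint torques, N m; "eef_pos": TCP position; "tool_rot": TCP orientation; "ft_force": force on the tool from outside, world axes, zero at the start; "ft_torque": the same for the moment, N m; "grip_width": finger opening in m; "grasp_force": force on a finger pad.
Only numpy, scipy, OpenCV 4.12 (cv2) and the standard library are available. Lean on these libraries where they do the work, as an engineer would, in place of code of your own. Each camera call takes 0.05 s, during which the arm holds its last target. There are 200 camera calls.

## Working session

There is one attempt and no reset: what is moved stays moved. The work goes in short steps, Python scripts to look and compute and a tool call to move; the robot and the scene stay as the last step left them, time stands still between calls to the robot, and variables do not carry over. Pictures are saved under pics/ and viewed, at most 10 in all, crops included, and the job is handed in when it is done.

Besides the shell and the picture viewer there is one more tool, called after ">>>" as name(argument=value, ...), one argument or row to a line, values as JSON. step_arm: Moves the arm, as the interface text tells. Scaled input: -1 to 1 covers 0.5 m each way for a shift and pi/4 rad each way for a turn. Its arguments: {"type":"object","properties":{"targets":{"type":"string"}},"required":["targets"]}

```bash
mkdir -p pics
python3 - <<'E'
from workcell import bot
import cv2
for n in ("top","side"):
    cv2.imwrite(f"pics/{n}0.png",bot.camera(n)[:,:,::-1])
    print(n,bot.camera_info(n))
print(bot.get_obs())
E
```

```text
top {'vertical_fov': 53.12772045755578, 'cx': 331.9913185373713, 'cy': 237.80312885204899, 'pose': array([[ 0.01578901,  0.99024484, -0.13844084,  0.4352221 ],
       [-0.99986414,  0.01498117, -0.00687537,  0.03287119],
       [-0.0047343 ,  0.13853059,  0.99034684,  1.0719211 ],
       [ 0.        ,  0.        ,  0.        ,  1.        ]])}
side {'vertical_fov': 51.89454528142349, 'cx': 320.41679604780586, 'cy': 236.19582389170952, 'pose': array([[ 0.97159371,  0.16767859, -0.16700168,  0.44532311],
       [-0.23600771,  0.73868934, -0.63137819, -0.58053572],
       [ 0.01749375,  0.65285676,  0.75727935,  0.79266801],
       [ 0.        ,  0.        ,  0.        ,  1.        ]])}
{'clock': 0.1, 'joint_pos': array([1.10801261e+00, 2.41325425e-01, 3.86509929e-03, 1.33523728e+00,
       6.28420778e-06, 1.57079727e+00]), 'joint_vel': array([ 0.00150311, -0.00216083,  0.00185488, -0.00038449,  0.00114443,
        0.00036818]), 'tau': array([ 1.36186541e-04, -3.73137975e+01,  2.53009880e+01,  1.08266511e-02,
       -3.62500771e-06, -2.34097166e-05]), 'eef_pos': array([0.22296076, 0.44689052, 0.23051045]), 'tool_rot': array([ 2.29332869e-01,  9.73347590e-01, -9.24581274e-04, -2.21070128e-04]), 'ft_force': array([-0.27094774,  0.61837046, -0.62340877]), 'ft_torque': array([-0.00509338, -0.00495924,  0.01345965]), 'grasp_force': 0.0, 'grip_width': 0.08517133108187008}
```

View pics/top0.png

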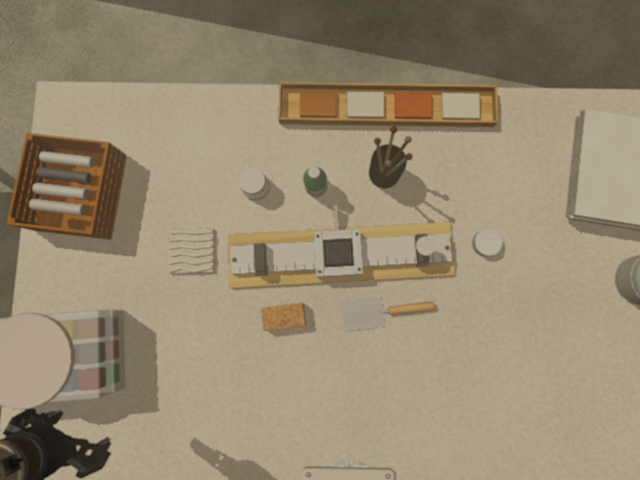

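View pics/side0.png

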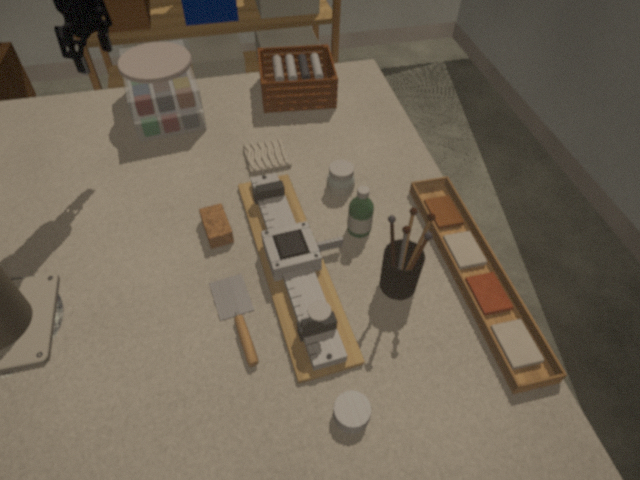

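The top view shows the pad at about (338,253), the disc stop at about (424,249) with the disc near (430,244), and the plain stop at (260,259). The side view shows the pad at (291,243) and the disc at about (319,311). The marked stop is therefore at the -y end.

```bash
cat > h.py <<'E'
import numpy as np
def px2w(ci,u,v,z):
    f=240/np.tan(np.radians(ci["vertical_fov"]/2)); P=ci["pose"]
    d=P[:3,:3]@np.array([(u-ci["cx"])/f,-(v-ci["cy"])/f,-1]); o=P[:3,3]
    return o+d*(z-o[2])/d[2]
E
python3 - <<'E'
from workcell import bot
from h import *
import cv2
t=bot.camera_info("top");s=bot.camera_info("side")
for n,c,u,v,z in [("pad",t,338,253,.058),("pad s",s,291,243,.058),("stop",t,423,250,.058),("disc",t,430,242,.091),("disc s",s,319,312,.091),("plain",t,260,259,.058),("c1",t,228,236,.012),("c2",t,452,224,.012),("c3",t,455,276,.012),("c4",t,231,288,.012),("brush",t,390,135,.2)]:
    print(n,px2w(c,u,v,z).round(4))
im=bot.camera("top")[:,:,::-1]
cv2.imwrite("pics/topc.png",cv2.resize(im[200:310,215:465],(800,352),interpolation=cv2.INTER_CUBIC))
E
```

```text
pad [0.5446 0.0266 0.058 ]
pad s [0.5475 0.0277 0.058 ]
stop [ 0.5537 -0.1537  0.058 ]
disc [ 0.5667 -0.1622  0.091 ]
disc s [ 0.5586 -0.1563  0.091 ]
plain [0.5293 0.1919 0.058 ]
c1 [0.5839 0.2725 0.012 ]
c2 [ 0.6186 -0.2276  0.012 ]
c3 [ 0.5026 -0.232   0.012 ]
c4 [0.4686 0.2606 0.012 ]
brush [ 0.7549 -0.0676  0.2   ]
```

View pics/topc.png

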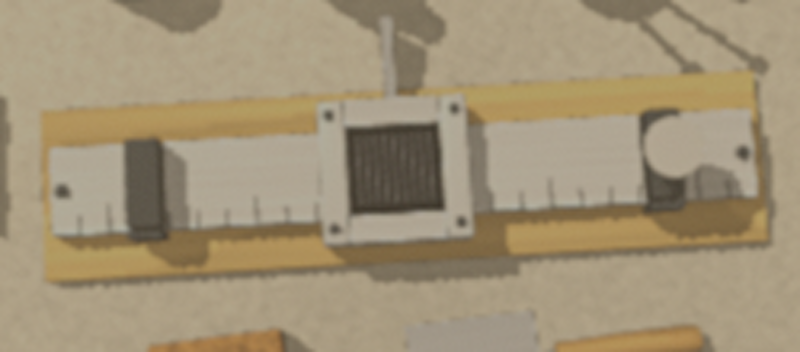

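The crop gives the pad at (338.4,252.5), the disc stop block at (422.2,250) and the plain one at (260.3,258.8). The rail yaw is about 0.07 rad and the slider must travel about 117 mm towards -y. I'm starting the approach with the fingers shut and their closing line across the rail.

>>> step_arm(
  targets="-1 0 -0.4 0 0 0 -1; -1 0 -0.4 0 0 0 -1; -1 0 -0.4 0 0 0 -1; -1 0 -0.4 0 0 0 -1; -1 0.6 -0.84 0 0 0 -1; -1 0.6 -0.84 0 0 0 -1; -1 0.6 -0.84 0 0 0 -1; -1 0.6 -0.84 0 0 0 -1; -1 0.6 -0.84 0 0 0 -1; -1 0.6 -0.84 0 0 0 -1",
)

```text
clock: 0.98
eef_pos: [0.4153, 0.1176, 0.2313]
tool_rot: [0.585, 0.811, 0.0, -0.0]
ft_force: [1.4, 0.4, -0.0]
grip_width: -0.0001
grasp_force: 0.0
```

>>> step_arm(
  targets="-1 0.22 -0.15 -0.1 0 0 -0.32; -1 0.22 -0.15 -0.1 0 0 -0.32; -1 0.22 -0.15 -0.1 0 0 -0.32; -1 0.22 -0.15 -0.1 0 0 -0.32; -1 0.22 -0.15 -0.1 0 0 -0.32; -1 0.22 -0.15 -0.1 0 0 -0.32; -1 0.22 -0.15 -0.1 0 0 -0.32; -1 0.22 -0.15 -0.1 0 0 -0.32",
)

```text
clock: 1.65
eef_pos: [0.5236, 0.0453, 0.182]
tool_rot: [0.681, 0.732, 0.0, 0.0]
ft_force: [0.4, 0.1, -0.1]
grip_width: 0.0001
grasp_force: 0.0
```

Run:
```python
from workcell import bot
import cv2
print(bot.camera_info("wrist"));im=bot.camera("wrist")
cv2.imwrite("pics/w1.png",im[:,:,::-1]); o=bot.get_obs(); print(o["eef_pos"],o["tool_rot"],o["ft_force"])
```

```text
{'vertical_fov': 68.77887113935485, 'cx': 316.83523753856645, 'cy': 245.35793717899557, 'pose': array([[ 9.97468868e-01, -6.70622342e-02, -2.36329237e-02,
         5.17078874e-01],
       [ 7.11009799e-02,  9.44049866e-01,  3.22047358e-01,
         1.27837225e-01],
       [ 7.13443096e-04, -3.22912538e-01,  9.46428541e-01,
         3.24184712e-01],
       [ 0.00000000e+00,  0.00000000e+00,  0.00000000e+00,
         1.00000000e+00]])}
[0.52367828 0.04535496 0.18215832] [6.80896712e-01 7.32379290e-01 4.19290429e-04 2.61049867e-04] [-0.06760823  1.0203795   0.22406351]
```

View pics/w1.png

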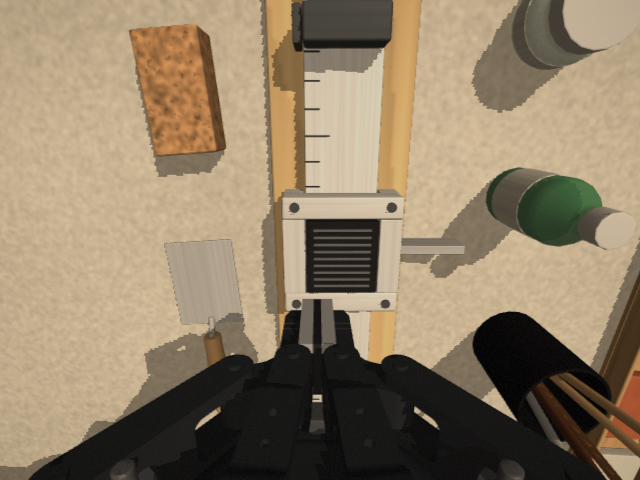

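The wrist view shows the pad corners at (307,219), (380,219), (379,293) and (308,293). The plain stop is at the top, and the fingertips hang over the -y edge in the picture.

Run:
```python
from workcell import bot
from h import *
c=bot.camera_info("wrist"); P=[px2w(c,u,v,.058) for u,v in [(307,219),(380,219),(379,293),(308,293)]]
print(np.round(P,4),np.mean(P,0)); print([np.linalg.norm(P[i]-P[i-1]).round(4) for i in range(4)])
```

```text
[[ 0.5147  0.0585  0.058 ]
 [ 0.5717  0.0625  0.058 ]
 [ 0.5792 -0.0013  0.058 ]
 [ 0.5195 -0.0055  0.058 ]] [0.54626292 0.02856275 0.058     ]
[np.float64(0.0642), np.float64(0.0571), np.float64(0.0643), np.float64(0.0598)]
```

>>> step_arm(
  targets="-1 0.045 -0.035 -0.1 0 0 0; -1 0.045 -0.035 -0.1 0 0 0; -1 0.045 -0.035 -0.16 0 0 0; -1 0.045 -0.035 -0.19 0 0 0; -1 0.045 -0.035 -0.21 0 0 0; -1 0.045 -0.035 -0.224 0 0 0; -1 0.045 -0.035 -0.224 0 0 0; -1 0.045 -0.035 -0.224 0 0 0; -1 0.045 -0.035 -0.224 0 0 0",
)

```text
clock: 2.45
eef_pos: [0.5478, 0.0272, 0.0708]
tool_rot: [0.681, 0.732, 0.001, 0.001]
ft_force: [0.1, 0.9, 0.1]
grip_width: -0.0003
grasp_force: 0.0
```

Run:
```python
from workcell import bot
import cv2
im=bot.camera("wrist")
cv2.imwrite("pics/w2.png",im[:,:,::-1]); o=bot.get_obs(); print(o["eef_pos"],o["tool_rot"],o["ft_force"],bot.camera_info("wrist")["pose"])
```

```text
[0.54783657 0.02715762 0.07082512] [0.68134737 0.73195878 0.00103582 0.00101617] [ 0.02436996 -0.28515412 -0.02440285] [[ 0.99753467 -0.0652958  -0.02571079  0.54109078]
 [ 0.07010075  0.94407943  0.32217995  0.10977778]
 [ 0.00323603 -0.32318801  0.94632924  0.21302133]
 [ 0.          0.          0.          1.        ]]
```

View pics/w2.png

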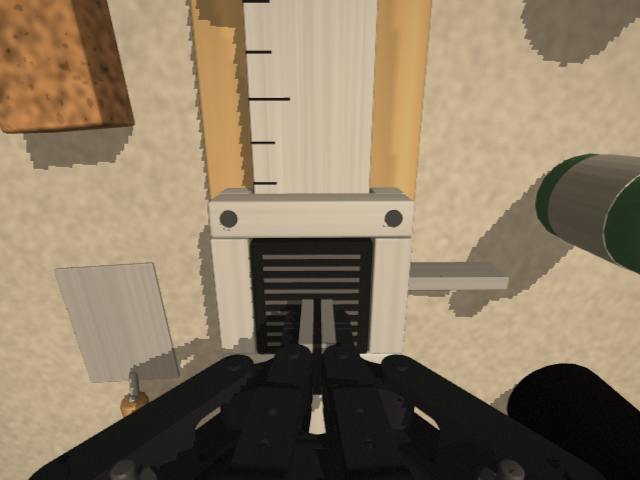

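The shut tips (about (318,325)) sit centred above the pad (250–372, 240–350). I'm pressing down gently.

>>> step_arm(
  targets="-1 0 0 -0.01 0 0 0; -1 0 0 -0.016 0 0 0; -1 0 0 -0.02 0 0 0; -1 0 0 -0.024 0 0 0; -1 0 0 -0.028 0 0 0; -1 0 0 -0.030 0 0 0; -1 0 0 -0.032 0 0 0; -1 0 0 -0.032 0 0 0; -1 0 0 -0.032 0 0 0",
)

```text
clock: 3.25
eef_pos: [0.5466, 0.0269, 0.0543]
tool_rot: [0.681, 0.732, 0.0, 0.0]
ft_force: [-3.3, 0.1, 8.5]
grip_width: -0.0
grasp_force: 4.2
```

>>> step_arm(
  targets="-1 0 0 -0.002 0 0 0; -1 0 0 -0.004 0 0 0; -1 0 0 -0.004 0 0 0; -1 0 0 -0.004 0 0 0",
)

```text
clock: 3.58
eef_pos: [0.5467, 0.0269, 0.053]
tool_rot: [0.681, 0.732, 0.0, 0.0]
ft_force: [-3.7, -0.6, 12.0]
grip_width: 0.0001
grasp_force: 6.0
```

The pad is at its bottom stop with 12 N on it. I'm sliding it along the rail.

>>> step_arm(
  targets="-1 0.0003 -0.005 0 0 0 0; -1 0.001 -0.014 0 0 0 0; -1 0.0017 -0.024 0 0 0 0; -1 0.0024 -0.034 0 0 0 0; -1 0.0031 -0.044 0 0 0 0; -1 0.0038 -0.054 0 0 0 0; -1 0.0045 -0.064 0 0 0 0; -1 0.0052 -0.074 0 0 0 0; -1 0.0057 -0.08 0 0 0 0; -1 0.0057 -0.08 0 0 0 0",
)

```text
clock: 4.42
eef_pos: [0.5497, -0.014, 0.053]
tool_rot: [0.682, 0.732, -0.0, 0.001]
ft_force: [-3.6, -0.9, 11.3]
grip_width: 0.0002
grasp_force: 5.8
```

Run:
```python
from workcell import bot
import cv2
im=bot.camera("top")[:,:,::-1]; o=bot.get_obs(); print(o["eef_pos"],o["ft_force"],o["clock"])
a=cv2.resize(im[190:310,215:465],(800,384),interpolation=cv2.INTER_CUBIC)
cv2.imwrite("pics/t2.png",a)
```

```text
[ 0.5497322  -0.01387784  0.05300829] [-4.17614743 -0.34336298 11.86504328] 4.4667
```

View pics/t2.png

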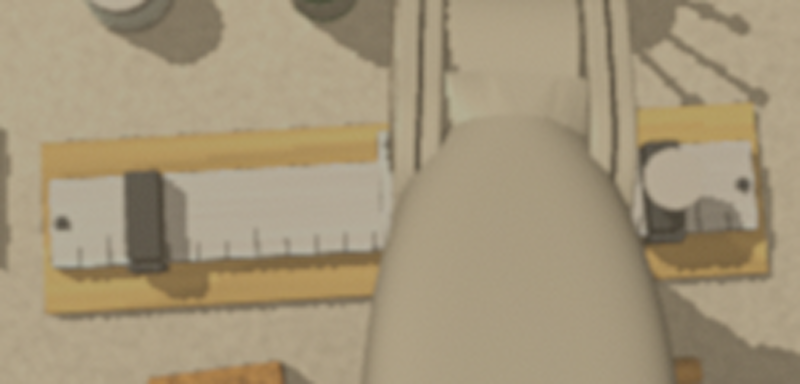

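The picture shows the slider's left edge moved from 319 to about 380 px (about 40 mm), so the slider follows the tips. I'm continuing the push.

>>> step_arm(
  targets="-1 0.0005 -0.007 0 0 0 0; -1 0.0014 -0.02 0 0 0 0; -1 0.0025 -0.036 0 0 0 0; -1 0.0036 -0.052 0 0 0 0; -1 0.0047 -0.068 0 0 0 0; -1 0.0058 -0.084 0 0 0 0; -1 0.0069 -0.098 0 0 0 0; -1 0.0078 -0.112 0 0 0 0; -1 0.0084 -0.12 0 0 0 0; -1 0.0084 -0.12 0 0 0 0",
)

```text
clock: 5.3
eef_pos: [0.5542, -0.0746, 0.053]
tool_rot: [0.682, 0.731, -0.0, 0.001]
ft_force: [-4.3, -1.9, 11.1]
grip_width: 0.0001
grasp_force: 5.3
```

Creeping up on the stop, about 2 mm per row.

>>> step_arm(
  targets="-1 0.0003 -0.004 0 0 0 0; -1 0.0006 -0.008 0 0 0 0; -1 0.0008 -0.012 0 0 0 0; -1 0.0011 -0.016 0 0 0 0; -1 0.0014 -0.02 0 0 0 0; -1 0.0014 -0.02 0 0 0 0; -1 0.0014 -0.02 0 0 0 0",
)

```text
clock: 5.88
eef_pos: [0.5549, -0.0837, 0.053]
tool_rot: [0.682, 0.732, 0.0, 0.001]
ft_force: [-3.4, -1.5, 10.8]
grip_width: 0.0002
grasp_force: 5.2
```

>>> step_arm(
  targets="-1 0.0002 -0.002 0 0 0 0; -1 0.0003 -0.004 0 0 0 0; -1 0.0004 -0.006 0 0 0 0; -1 0.0006 -0.008 0 0 0 0; -1 0.0006 -0.008 0 0 0 0; -1 0.0006 -0.008 0 0 0 0",
)

```text
clock: 6.38
eef_pos: [0.5552, -0.0874, 0.053]
tool_rot: [0.682, 0.732, 0.0, 0.001]
ft_force: [-4.1, 0.4, 10.7]
grip_width: -0.0
grasp_force: 5.3
```

>>> step_arm(
  targets="-1 0.0002 -0.002 0 0 0 0; -1 0.0003 -0.004 0 0 0 0; -1 0.0003 -0.004 0 0 0 0; -1 0.0003 -0.004 0 0 0 0",
)

```text
clock: 6.72
eef_pos: [0.5553, -0.0894, 0.053]
tool_rot: [0.682, 0.732, 0.0, 0.001]
ft_force: [-2.9, 0.1, 10.7]
grip_width: -0.0
grasp_force: 5.3
```

>>> step_arm(
  targets="-1 0.0002 -0.002 0 0 0 0; -1 0.0003 -0.004 0 0 0 0; -1 0.0003 -0.004 0 0 0 0; -1 0.0003 -0.004 0 0 0 0",
)

```text
clock: 7.05
eef_pos: [0.5554, -0.0908, 0.053]
tool_rot: [0.681, 0.732, 0.001, 0.0]
ft_force: [-3.6, 1.0, 10.9]
grip_width: -0.0001
grasp_force: 5.4
```

>>> step_arm(
  targets="-1 0.0002 -0.002 0 0 0 0; -1 0.0003 -0.004 0 0 0 0; -1 0.0003 -0.004 0 0 0 0; -1 0.0003 -0.004 0 0 0 0",
)

```text
clock: 7.38
eef_pos: [0.5554, -0.091, 0.053]
tool_rot: [0.681, 0.732, 0.002, -0.001]
ft_force: [-3.3, 6.5, 12.2]
grip_width: -0.0002
grasp_force: 5.8
```

>>> step_arm(
  targets="-1 0.0002 -0.002 0 0 0 0; -1 0.0003 -0.004 0 0 0 0; -1 0.0003 -0.004 0 0 0 0; -1 0.0003 -0.004 0 0 0 0",
)

```text
clock: 7.72
eef_pos: [0.5558, -0.0921, 0.053]
tool_rot: [0.681, 0.733, 0.003, -0.001]
ft_force: [-2.3, 7.3, 12.2]
grip_width: 0.0003
grasp_force: 5.8
```

Run:
```python
from workcell import bot
import cv2
o=bot.get_obs(); print(o["eef_pos"],o["ft_force"],o["clock"])
im=bot.camera("side")[:,:,::-1]
cv2.imwrite("pics/s2.png",cv2.resize(im[220:400,210:410],(660,594),interpolation=cv2.INTER_CUBIC))
```

```text
[ 0.55575604 -0.09208296  0.05302232] [-2.30389994  7.25103287 12.2169294 ] 7.7167
```

View pics/s2.png

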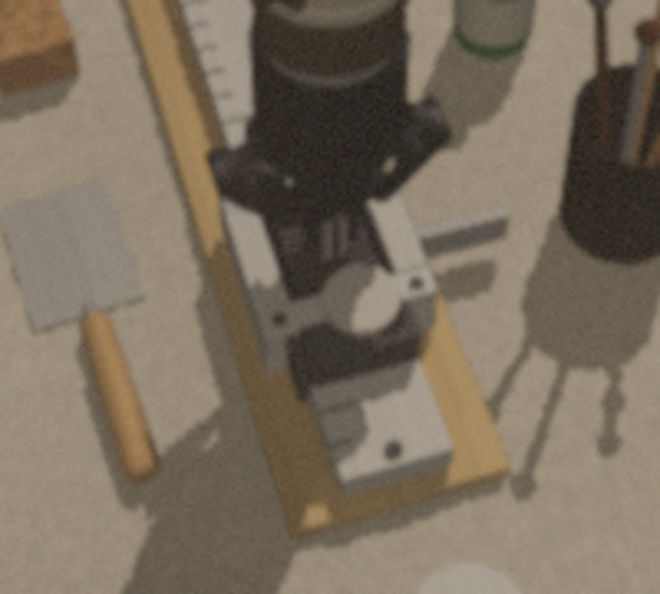

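The side view shows the slider's end face against the disc stop's block, and the lateral force rose to 7 N after about 118 mm of travel. It has met the stop, so I'm lifting straight up.

>>> step_arm(
  targets="-1 0 0 0.004 0 0 0; -1 0 0 0.01 0 0 0; -1 0 0 0.02 0 0 0; -1 0 0 0.04 0 0 0; -1 0 0 0.08 0 0 0; -1 0 0 0.15 0 0 0; -1 0 0 0.22 0 0 0; -1 0 0 0.3 0 0 0; -1 0 0 0.3 0 0 0",
)

```text
clock: 8.52
eef_pos: [0.5598, -0.0963, 0.2105]
tool_rot: [0.682, 0.732, 0.004, 0.006]
ft_force: [1.0, 0.4, 0.7]
grip_width: 0.0
grasp_force: 0.0
```

>>> step_arm(
  targets="-1 -0.1 0.2 0.04 0 0 0; -1 -0.1 0.2 0.04 0 0 0; -1 -0.2 0.3 0.04 0 0 0; -1 -0.3 0.4 0.04 0 0 0; -1 -0.3 0.4 0.04 0 0 0; -1 -0.3 0.4 0.04 0 0 0; -1 -0.3 0.4 0.04 0 0 0; -1 -0.3 0.4 0.04 0 0 0; -1 -0.3 0.4 0.04 0 0 0",
)

```text
clock: 9.27
eef_pos: [0.4059, 0.1049, 0.2218]
tool_rot: [0.681, 0.732, 0.0, 0.001]
ft_force: [1.1, 0.6, -0.5]
grip_width: 0.0001
grasp_force: 0.0
```

Run:
```python
from workcell import bot
import cv2
o=bot.get_obs(); print(o["eef_pos"],o["ft_force"],o["clock"])
im=bot.camera("top")[:,:,::-1]
cv2.imwrite("pics/t3.png",cv2.resize(im[110:350,160:520],(792,528),interpolation=cv2.INTER_CUBIC))
```

```text
[0.40586741 0.10494892 0.22180419] [ 1.1457019   0.64473848 -0.5345717 ] 9.2667
```

View pics/t3.png

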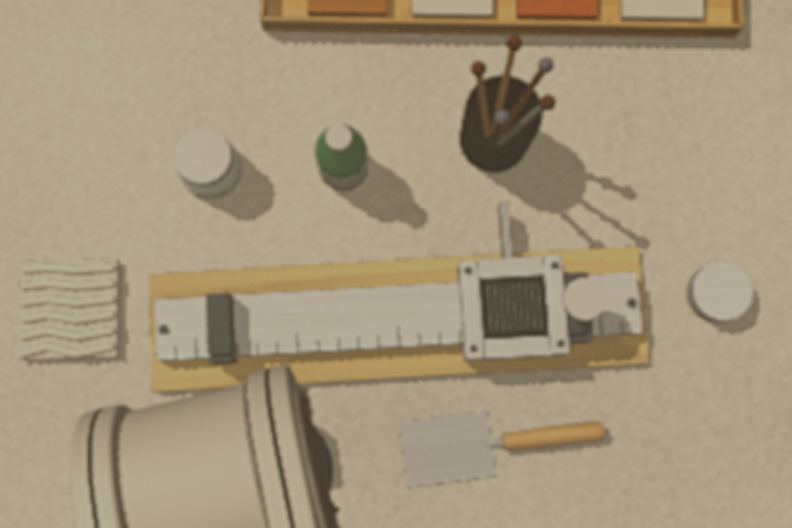

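The final view shows the slider's right edge (about 565 px) flush against the disc stop. The pad is clear of the tips and the visible bystanders are where they were; the arm hides the sanding block, but nothing went near it.

```bash
python3 -c "
from workcell import bot
print(bot.job_done())"
```

```text
the job is handed in; nothing more can be done
None
```

The slider is against the disc stop, the pad has been released, the arm is clear of everything, and the job was handed in at about 9.3 s on the robot's clock; no verdict was returned.

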